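# Load a bar into the cross-drilling jig under its sprung roller arm

### The arm

A 7-joint arm with a two-finger parallel gripper is mounted at the origin on the work surface. World frame = base frame: x ahead of the robot, y to its left, z up, the work surface at z = 0. Lengths are in m, angles in rad, forces in N, time in s.
With the tool pointing down it reaches from about 0.35 to 0.9 m from the base axis. Payload 19.9 kg.
Tool frame: the origin (TCP) lies midway between the tips of the shut fingers; the grasp point (between the pads) lies 19 mm behind it; z points along the fingers, y is the line along which they close (so a half turn about z gives the same grasp; the last joint's range is limited). The gripper opens to 85 mm and grips with 20 to 120 N. Pads are 22 mm wide; open, the fingers measure 114 mm over their backs; the gripper's body (76 mm by 85 mm) begins 54 mm behind the grasp point. The pads swing forward as they close: fully open they stand 13 mm farther back than shut.
Start: joints at [-1.272, 0.417, -0.01, 1.614, 0.005, 1.111, -0.053], TCP at [0.208, 0.589, 0.231] pointing down, gripper open.
Joint ranges: [-2.81, 2.81], [-0.39, 2.02], [-1.27, 1.25], [0.06, 2.57], [-1.19, 4.33], [0.19, 2], [-2.82, 2.82]. Speed limits (rad/s): [1.89, 1.89, 2.39, 2.39, 3.01, 3.01, 3.01].

### API

Orientations are given as a unit quaternion [x, y, z, w].
In Python, from bench import r gives the robot as it stands. The module is installed in compiled form; this text tells all that it offers.
- The arm moves only by the tool carry_out, never from a script. Its argument "targets" is a list that holds one entry, the list of rows, each a list of 7 numbers: the shift along the tool's x, y, z in units of 0.06 m (1.0 is 0.06 m), then the turn, a rotation vector about the tool's x, y, z in units of 6 degrees (1.0 is 6 degrees), then the opening, from 0 (shut) to 1 (fully open). In form: [[[x, y, z, ax, ay, az, grip], ...]]. A call has 1 to 5 rows; each row shifts and turns the commanded pose from where the row before left it, along the tool's axes as they then stand; what a row does not reach is not made up. A row lasts 1/8 s, in which the tool goes at most 62.5 mm and 10.7 degrees, less where a joint would pass 70% of its speed; a pose out of reach is approached as far as the arm can. A call with a number of a shift or a turn outside -1 to 1 is refused whole. A call with a gripper value outside its range is refused whole. The fingers move at their own pace and stop on an object; the grip force is fixed at half the most. Time passes only in rows, so rows that do not move let the fingers close. It gives the time, the measured TCP pose, the force, the opening and the grip force at its end, in the units of the state.
- r.sense(): the state, without advancing time (a new reading comes with each control period).
- r.get_image(name): name is "scene" or "top" or "wrist"; returns the picture (480x640x3 uint8, blue, green, red); there is no depth.
- r.calibration(name): a dict with "intrinsics" (3x3 intrinsics, pixels), "world_from_camera" (4x4, takes a point from camera to world coordinates); the wrist camera has in their place "mount" (4x4, takes a point from camera to tool coordinates, whose origin is the TCP and whose axes are the flange's). Camera axes: x right, y up, looking along -z (the intrinsics and any distortion apply to the point x, -y, -z); pixel columns grow to the right and rows downward; lengths in m; the calibration is good to about 2 mm. The wrist camera is an equidistant fisheye: a pixel r from the principal point sees the ray r / f radians off the axis. A picture is of the moment at which its call begins: read the wrist's pose just before it. calibration takes no time and is no camera call.
- r.close_job(): hands the job in; it is judged then, once.
The state is a dict: "t": time; "joint_pos": joint angles; "qvel": joint speeds; "joint_efforts": joint torques, N m; "position": TCP position; "tool_rot": TCP orientation; "ft_force": force on the tool from outside, world axes, zero at the start; "moment": the same for the moment, N m; "opening": opening from 0.0 (shut) to 1.0 (fully open); "finger_force": force on a finger pad.
Only numpy, scipy, OpenCV 4.12 (cv2) and the standard library are available. Lean on these libraries where they do the work, as an engineer would, in place of code of your own. Each camera call takes 0.05 s, during which the arm holds its last target. There are 200 camera calls.

### The job

Load the brass bar into the cross-drilling jig: lay it in the two vee blocks and slide it gently in under the sprung roller arm, the bar pushing the arm up, until its end just touches the end stop, and leave it lying in both vees with the roller bearing down on it. The bar is sawn stock of only roughly known length and the stop is set but only lightly nipped, so feel for the stop and do not push it out of its setting. Leave the other bars and the things on the bench where they are.

Things in the scene. Friction and masses are not known exactly. Their poses are not given: they have to be found in the camera images.
- bar_mid (a point): Centre of the brass bar: solid, round, bright yellow, 20 mm in diameter, hand-sawn to about 200 mm (up to 15 mm longer or shorter), both ends (bar_end_a, bar_end_b) alike with a 3 mm chamfer, 0.4 to 0.65 kg. Half-way along its true length, on its axis; x runs along it (either way round). It starts in one of the rack's three notches, its axis 38 mm above the bench.
- rack: Wooden stock rack fixed to the bench: 10 mm base board, 150 x 195 mm, and two notched cross boards, 18 mm thick, 36 mm high, centred 62 mm either side of the origin along x (106 mm clear between). Origin: centre of its underside; z up. Notches at y = -65, 0, +65 mm hold the bars along x with their middles near x = 0. Grip a bar from above between the cross boards.
- jig: Cross-drilling jig fixed to the bench: blue base plate 12 mm thick, x -105 to +140, y -45 to +85 mm from the origin (on its underside, below vee_line); x is the feed direction, y to its left, z up. Two steel vee blocks stand on it, 46 mm wide, tops 44 mm above the bench: the near one at x -98 to -68, the far one at x +25 to +85 mm. The gap between is open for fingers either side of the bar.
- vee_line (a point): Point on the axis that a 20 mm bar has when seated in the vees, 46 mm above the bench and straight above the jig's origin; axes as the jig's. The vees are 90 degrees, 24 mm across the mouth, oiled (friction about 0.2). The near end (-x) is open and the bar sticks out of it by 5 mm or more even when home; the stop is at the far end.
- roller_centre (a point): Centre of the hold-down's black free-turning roller, 24 mm in diameter, 16 mm wide, 65 mm ahead (+x) of vee_line over the far vee. At rest its underside is 4 mm above the axis of a seated bar: a bar end less than 54 mm ahead of vee_line is clear of it. Pushing the bar's end in under it lifts it 6 mm, at a peak of about 8 to 17 N; after that the bar slides on at about 4 to 9 N.
- holddown (a joint): Angle of the red sprung arm that carries the roller, in rad: 0 at rest (down), growing as the roller goes up, 0.10 when it rides on the seated bar (pressing it down with 6 to 7 N), 0.6 at most. The arm lies across the vees, pivoting on a dark post 58 mm to the left (+y) of the vee line; they reach 81 mm above the bench, 87 mm when lifted.
- stop_face (a point): Centre of the end stop's face, which the bar's end must touch, at the height of the bar's axis; x points along the feed, away from the bar. The stop is an aluminium block 30 mm wide, 61 mm high, with a 14 mm steel button and a brass thumb screw (top at 72 mm), set 88 to 106 mm ahead of vee_line. It is nipped so lightly that a push of about 15 N shifts it.
- steel_bar: Dark steel bar, 16 mm in diameter, 170 mm long, in the rack; to be left alone. Origin at its centre.
- alu_bar: Pale aluminium bar, 20 mm in diameter, 160 mm long, in the rack; to be left alone. Origin at its centre.
- oil_can: Green can, 60 mm in diameter, 110 mm high, out on the left of the work; to be left alone. Origin at the centre of its underside.
- screwdriver: Red-handled screwdriver, 190 mm long, lying between the jig and the rack, towards the robot; to be left alone.
Things that resemble listed ones, but are neither listed nor needed, are in the scene too. Of the things shaped like the part that bears bar_mid, the brass one is meant.

How it is judged:
By the outcome, as a careful person would: the job done as asked, in the order asked, and still so for the second after the job is handed in, with the robot touching nothing.
It also fails if it takes over 72 s, if anything falls off the work surface, if the arm or the gripper's body presses on something with over 40 N, if the wrist force passes 120 N, or if a joint passes its speed limit or range.

## Working session

There is one attempt and no reset: what is moved stays moved. The work goes in short steps, Python scripts to look and compute and a tool call to move; the robot and the scene stay as the last step left them, time stands still between calls to the robot, and variables do not carry over. Pictures are saved under pics/ and viewed, at most 10 in all, crops included, and the job is handed in when it is done.

Besides the shell and the picture viewer there is one more tool, called after "Request:" by a JSON object that holds its "name" and its "arguments", one argument or row to a line. carry_out: Moves the arm, as the interface text tells. Shifts and turns lie within -1 to 1; 1 stands for 0.06 m of shift or 6 degrees of turn. Its arguments: {"type":"object","properties":{"targets":{"type":"array"}},"required":["targets"]}

```bash
mkdir -p pics; python3 - <<'E'
from bench import r
import cv2,numpy as np
s=r.sense();print({k:np.round(v,3).tolist() for k,v in s.items()})
for n in("scene","top"):
    cv2.imwrite(f"pics/{n}.png",r.get_image(n));c=r.calibration(n);print({k:(np.round(v,4).tolist() if not isinstance(v,str) else v) for k,v in c.items()})
print(r.calibration("wrist"))
E
```

```text
{'t': 0.0, 'joint_pos': [-1.273, 0.418, -0.01, 1.614, 0.005, 1.111, -0.053], 'qvel': [-0.002, -0.001, -0.001, 0.001, -0.001, -0.001, -0.0], 'joint_efforts': [-0.002, -86.447, 0.678, -43.488, 0.019, 0.008, -0.0], 'position': [0.208, 0.589, 0.231], 'tool_rot': [0.169, 0.986, -0.001, -0.0], 'ft_force': [0.439, -0.366, -0.213], 'moment': [0.027, 0.035, -0.009], 'finger_force': 0.0, 'opening': 1.004}
{'intrinsics': [[515.9415, 0.0, 314.6579], [0.0, 515.9415, 247.8408], [0.0, 0.0, 1.0]], 'world_from_camera': [[-0.8562, -0.293, 0.4256, 1.0279], [0.5167, -0.4791, 0.7096, 0.7943], [-0.004, 0.8274, 0.5616, 0.7145], [0.0, 0.0, 0.0, 1.0]]}
{'intrinsics': [[609.2696, 0.0, 322.3629], [0.0, 609.2696, 239.0248], [0.0, 0.0, 1.0]], 'world_from_camera': [[0.0052, 0.9935, -0.1135, 0.3683], [-1.0, 0.0061, 0.0073, -0.0321], [0.0079, 0.1135, 0.9935, 1.4917], [0.0, 0.0, 0.0, 1.0]]}
{'intrinsics': array([[371.64829954,   0.        , 320.27205701],
       [  0.        , 371.64829954, 240.68968541],
       [  0.        ,   0.        ,   1.        ]]), 'mount': array([[-4.14472141e-04,  9.47360060e-01,  3.20169868e-01,
         8.38069504e-02],
       [ 9.99999862e-01,  4.95520182e-04, -1.71671198e-04,
         6.85428164e-04],
       [-3.21285067e-04,  3.20169753e-01, -9.47360135e-01,
        -1.42385853e-01],
       [ 0.00000000e+00,  0.00000000e+00,  0.00000000e+00,
         1.00000000e+00]])}
```

View pics/top.png

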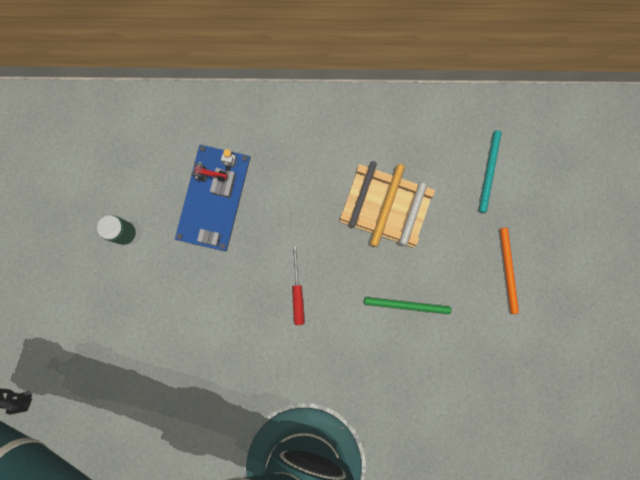

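View pics/scene.png

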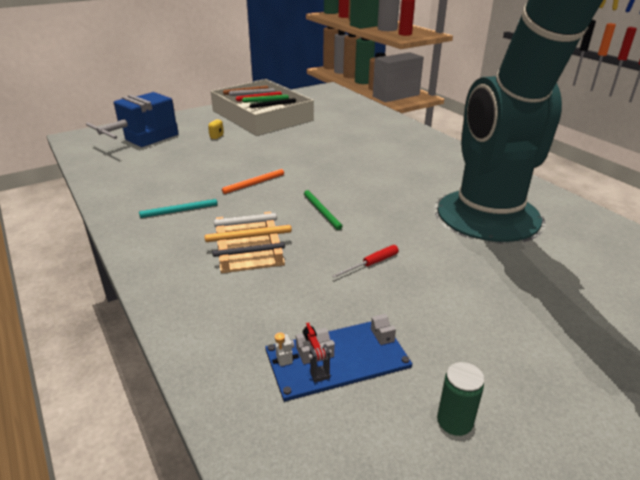

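Top view: the brass bar could be confused with orange rod (509,270), alu bar (413,215), steel bar (363,195), teal (490,170) and green (408,305). I choose the yellow one in the rack's middle notch at (387,205). The jig is at (213,198), with the stop at (228,157), the roller arm at (210,173), the near vee at (208,237) and the far vee at (223,183). The scene view shows the same layout, brass at (248,233) and the jig at (338,358).

```bash
cat > h.py <<'E'
import cv2,numpy as np
from bench import r
from scipy.spatial.transform import Rotation as R
def ray(name,uv,pose=None):
    c=r.calibration(name);K=c["intrinsics"];uv=np.atleast_2d(np.float64(uv))
    x=(uv[:,0]-K[0,2])/K[0,0];y=(uv[:,1]-K[1,2])/K[1,1]
    if name=="wrist":
        t=np.hypot(x,y)+1e-12;d=np.c_[x*np.sin(t)/t,-y*np.sin(t)/t,-np.cos(t)]
        p,q=pose;T=np.eye(4);T[:3,:3]=R.from_quat(q).as_matrix();T[:3,3]=p;M=T@c["mount"]
    else: d=np.c_[x,-y,-np.ones_like(x)];M=c["world_from_camera"]
    return M[:3,3],d@M[:3,:3].T
def onz(name,uv,z,pose=None):
    o,d=ray(name,uv,pose);return o+d*((z-o[2])/d[:,2])[:,None]
def big(mask):
    return max(cv2.findContours(mask,cv2.RETR_EXTERNAL,cv2.CHAIN_APPROX_NONE)[0],key=cv2.contourArea)
def axis(c):
    "end points of a long blob, px"
    (cx,cy),(w,h),a=cv2.minAreaRect(c);
    b=cv2.boxPoints(((cx,cy),(w,h),a));e=[(b[i]+b[(i+1)%4])/2 for i in range(4)]
    return (e[0],e[2]) if np.linalg.norm(e[0]-e[2])>np.linalg.norm(e[1]-e[3]) else (e[1],e[3])
E
python3 - <<'E'
from h import *
im=cv2.imread("pics/top.png");hsv=cv2.cvtColor(im,cv2.COLOR_BGR2HSV)
print("brass hsv",hsv[205,387],"orange",hsv[270,509],"wood",hsv[200,372],"blue",hsv[215,205])
m=cv2.inRange(hsv,(12,150,100),(30,255,255));m[:140]=0;m[260:]=0;m[:,:330]=0;m[:,450:]=0
c=big(m);e=axis(c);P=onz("top",e,.044);print("brass",e,P,P.mean(0),np.linalg.norm(P[0]-P[1]),np.degrees(np.arctan2(*(P[1]-P[0])[[1,0]])))
b=cv2.inRange(hsv,(105,120,40),(130,255,255));b[:140]=0;b[260:]=0;b[:,:160]=0;b[:,265:]=0
rc=cv2.minAreaRect(big(b));bp=cv2.boxPoints(rc);B=onz("top",bp,.012);print("plate",bp,B,B.mean(0))
for i in range(4):print(np.linalg.norm(B[i]-B[i-1]),np.degrees(np.arctan2(*(B[i]-B[i-1])[[1,0]])))
a=cv2.resize(im[135:260,165:265],None,fx=4,fy=4,interpolation=2);d=cv2.resize(im[135:260,335:435],None,fx=4,fy=4,interpolation=2)
cv2.imwrite("pics/crop.png",np.hstack([a,d]))
E
```

```text
brass hsv [ 19 162 217] orange [ 14 204 226] wood [ 21 100 228] blue [108 163 150]
brass (array([400.95218, 164.63869], dtype=float32), array([373.322  , 244.76622], dtype=float32)) [[ 0.71661763 -0.23252378  0.044     ]
 [ 0.5206022  -0.16454937  0.044     ]] [ 0.61860991 -0.19853657  0.044     ] 0.2074670311288941 160.8744305790791
plate [[174.88237 238.4706 ]
 [198.64708 143.41179]
 [249.2353  156.05885]
 [225.4706  251.11766]] [[0.5365008  0.31698999 0.012     ]
 [0.7746021  0.26579874 0.012     ]
 [0.74337712 0.13960216 0.012     ]
 [0.50624571 0.19298595 0.012     ]] [0.64018143 0.22884421 0.012     ]
0.1276415741334801 76.28859257601488
0.24354213809004305 -12.133758409172545
0.13000221411897075 -103.89764109124391
0.24306610298651607 167.3128956847135
```

View pics/crop.png

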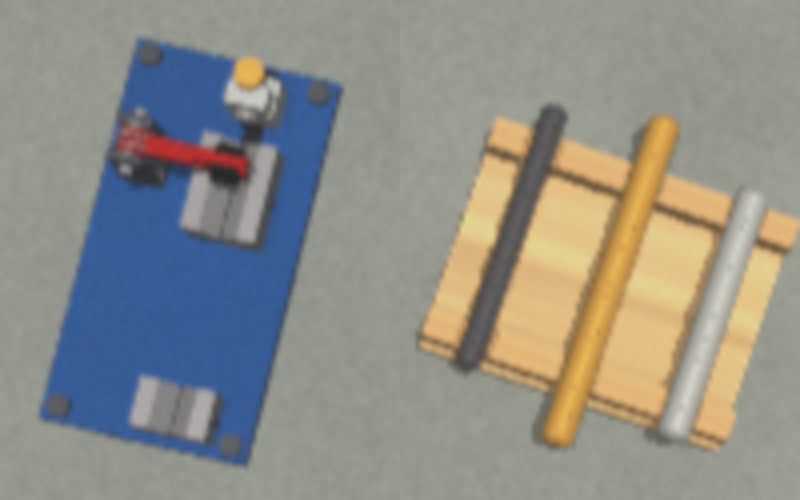

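The crop confirms it: the brass bar is in the rack's middle notch (crop 610,280), steel to its left and aluminium to its right. The jig's stop, with its brass screw, is at the far end (crop 250,75). I'll go over the jig first for a closer look.

Request:
{"name": "carry_out", "arguments": {
  "targets": [
    [[-0.85, -0.36, 0.05, 0, 0, 0, 0.5], [-0.85, -0.36, 0.05, 0, 0, 0, 0.5], [-0.85, -0.36, 0.05, 0, 0, 0, 0.5], [-0.85, -0.36, 0.05, 0, 0, 0, 0.5], [-0.85, -0.36, 0.05, 0, 0, 0, 0.5]]
  ]
}}

```text
t: 0.72
position: [0.4138, 0.401, 0.2161]
tool_rot: [0.169, 0.986, -0.0, -0.0]
ft_force: [0.5, 0.6, -0.2]
opening: 0.502
finger_force: 0.0
```

Request:
{"name": "carry_out", "arguments": {
  "targets": [
    [[-0.85, -0.36, 0.05, 0, 0, 0, 0.5], [-0.85, -0.36, 0.05, 0, 0, 0, 0.5], [-0.85, -0.36, 0.05, 0, 0, 0, 0.5], [-0.85, -0.36, 0.05, 0, 0, 0, 0.5], [-0.85, -0.36, 0.05, 0, 0, 0, 0.5]]
  ]
}}

```text
t: 1.35
position: [0.6181, 0.2143, 0.201]
tool_rot: [0.169, 0.986, -0.0, -0.0]
ft_force: [0.2, 0.3, 0.1]
opening: 0.5
finger_force: 0.0
```

Request:
{"name": "carry_out", "arguments": {
  "targets": [
    [[0, 0, 0, 0, 0, -0.6, 0.5], [0, 0, 0, 0, 0, -0.6, 0.5], [0, 0, 0, 0, 0, 0, 0.5], [0, 0, 0, 0, 0, 0, 0.5]]
  ]
}}

```text
t: 1.85
position: [0.617, 0.2157, 0.2012]
tool_rot: [0.108, 0.994, -0.0, -0.0]
ft_force: [-0.8, -0.6, -0.2]
opening: 0.499
finger_force: 0.0
```

```bash
cat >> h.py <<'E'
def snap(f):
    s=r.sense();im=r.get_image("wrist");cv2.imwrite(f"pics/{f}.png",im)
    np.save(f"pics/{f}.npy",np.r_[s["position"],s["tool_rot"]]);return im
def pose(f): a=np.load(f"pics/{f}.npy");return a[:3],a[3:]
def plan(p,yaw):
    "shift (units, in present tool axes) to world TCP p and turn (units) of tool x to world yaw deg"
    s=r.sense();Rm=R.from_quat(s["tool_rot"]);y0=np.degrees(np.arctan2(*Rm.as_matrix()[[1,0],0]))
    tilt=Rm.as_matrix()[:,2]
    print("t %.2f pos %s yaw %.2f z-axis %s F %s op %.3f"%(s["t"],np.round(s["position"],4),y0,np.round(tilt,3),np.round(s["ft_force"],2),s["opening"]))
    if p is not None: print("shift",np.round(Rm.inv().apply(np.array(p)-s["position"])/.06,3),"az",round(-((yaw-y0+180)%360-180)/6,3))
E
python3 -c "
from h import *
plan(None,0);snap('w1')"
```

```text
t 1.85 pos [0.617  0.2157 0.2012] yaw 167.66 z-axis [-0. -0. -1.] F [-0.81 -0.61 -0.22] op 0.499
```

View pics/w1.png

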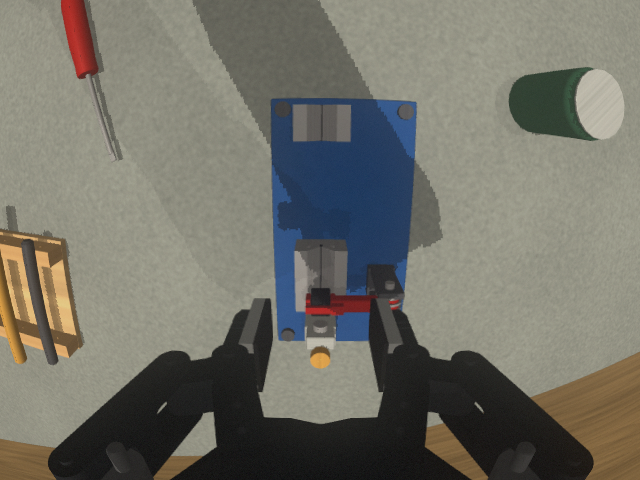

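The wrist view shows the jig from above: near vee at (293–351, 105–141), far vee's front edge at row 240 (295–347), groove near column 321, roller at (320,298), stop screw at (320,358).

```bash
python3 - <<'E'
from h import *
im=cv2.imread("pics/w1.png");hsv=cv2.cvtColor(im,cv2.COLOR_BGR2HSV);g=cv2.cvtColor(im,cv2.COLOR_BGR2GRAY).astype(float);po=pose("w1")
low=(hsv[...,1]<90).astype(np.uint8)*255
def box(y0,y1,x0,x1):
    m=np.zeros_like(low);m[y0:y1,x0:x1]=low[y0:y1,x0:x1];c=big(m);return cv2.boundingRect(c),m
(bx,by,bw,bh),m=box(96,160,285,365);print("near",bx,by,bw,bh)
# per-row left/right edges -> world at z=.044
ys=range(by+4,by+bh-4);L=[(np.flatnonzero(m[y]).min()-.5,y) for y in ys];Rr=[(np.flatnonzero(m[y]).max()+.5,y) for y in ys]
cn=(onz("wrist",L,.044,po)+onz("wrist",Rr,.044,po))/2;print("near centre",cn.mean(0),"width",np.linalg.norm((onz("wrist",L,.044,po)-onz("wrist",Rr,.044,po))[:,:2],axis=1).mean())
xs=np.array([[bx+bw/2,by-.5],[bx+bw/2,by+bh-.5]]);N=onz("wrist",xs,.044,po);print("near -98,-68:",N)
(fx,fy,fw,fh),m=box(225,290,285,362);print("far",fx,fy,fw,fh)
ys=range(fy+5,fy+40);L=[(np.flatnonzero(m[y]).min()-.5,y) for y in ys];Rr=[(np.flatnonzero(m[y]).max()+.5,y) for y in ys]
cf=(onz("wrist",L,.044,po)+onz("wrist",Rr,.044,po))/2;print("far centre",cf.mean(0),"width",np.linalg.norm((onz("wrist",L,.044,po)-onz("wrist",Rr,.044,po))[:,:2],axis=1).mean())
F=onz("wrist",[[321,fy-.5]],.044,po);print("far +25:",F)
d=cf.mean(0)-cn.mean(0);print("yaw blocks",np.degrees(np.arctan2(d[1],d[0])))
# groove: strongest dark column
G=[]
for y in list(range(112,136))+list(range(246,280)):
    row=cv2.GaussianBlur(g[y:y+1],(1,1),0)[0,310:333];k=np.argmin(row);w=np.clip(row.mean()-row,0,None);w[np.abs(np.arange(23)-k)>2]=0;G.append((310+(w*np.arange(23)).sum()/w.sum(),y))
P=onz("wrist",G,.032,po);a,b=P[:24],P[24:]
d=np.median(b,0)-np.median(a,0);print("groove",np.median(a,0),np.median(b,0),"yaw",np.degrees(np.arctan2(d[1],d[0])))
bl=cv2.inRange(hsv,(100,100,30),(130,255,255));c=big(bl);q=cv2.minAreaRect(c);B=onz("wrist",cv2.boxPoints(q),.012,po);print("plate",B)
print(onz("wrist",[[320,358]],.072,po),"screw")
E
```

```text
near 292 104 59 38
near centre [0.53750247 0.23391056 0.044     ] width 0.04824226127654652
near -98,-68: [[0.52296976 0.23819946 0.044     ]
 [0.55292024 0.23164388 0.044     ]]
far 294 239 54 51
far centre [0.65261556 0.20879129 0.044     ] width 0.046136094087931366
far +25: [[0.63252643 0.21381834 0.044     ]]
yaw blocks -12.309766550026705
groove [0.53882553 0.23461696 0.032     ] [0.65862846 0.20761941 0.032     ] yaw -12.699450042583463
plate [[0.50663489 0.19657023 0.012     ]
 [0.53197176 0.32157145 0.012     ]
 [0.77861676 0.28687982 0.012     ]
 [0.74315333 0.13494919 0.012     ]]
[[0.73350039 0.19079057 0.072     ]] screw
```

Request:
{"name": "carry_out", "arguments": {
  "targets": [
    [[-0.19, -0.845, 0, 0, 0, 0, 0.5], [-0.19, -0.845, 0, 0, 0, 0, 0.5], [-0.19, -0.845, 0, 0, 0, 0, 0.5], [-0.19, -0.845, 0, 0, 0, 0, 0.5]]
  ]
}}

```text
t: 2.4
position: [0.6185, 0.0063, 0.2015]
tool_rot: [0.107, 0.994, -0.0, 0.0]
ft_force: [1.1, 0.1, 0.3]
opening: 0.498
finger_force: 0.0
```

Request:
{"name": "carry_out", "arguments": {
  "targets": [
    [[-0.19, -0.845, 0, 0, 0, 0, 0.5], [-0.19, -0.845, 0, 0, 0, 0, 0.5], [-0.19, -0.845, 0, 0, 0, 0, 0.5], [-0.19, -0.845, 0, 0, 0, 0, 0.5]]
  ]
}}

```text
t: 2.9
position: [0.62, -0.2015, 0.2015]
tool_rot: [0.107, 0.994, -0.0, 0.0]
ft_force: [-0.4, 0.1, 0.2]
opening: 0.497
finger_force: 0.0
```

Request:
{"name": "carry_out", "arguments": {
  "targets": [
    [[0, 0, 0, 0, 0, 0.56, 0.5], [0, 0, 0, 0, 0, 0.56, 0.5], [0, 0, 0, 0, 0, 0, 0.5], [0, 0, 0, 0, 0, 0, 0.5]]
  ]
}}

```text
t: 3.4
position: [0.6201, -0.1999, 0.2014]
tool_rot: [0.164, 0.986, -0.0, 0.0]
ft_force: [0.6, 0.7, -0.6]
opening: 0.501
finger_force: 0.0
```

```bash
python3 - <<'E'
from h import *
im=snap("w2");po=pose("w2");hsv=cv2.cvtColor(im,cv2.COLOR_BGR2HSV)
m=cv2.inRange(hsv,(12,140,90),(30,255,255));c=big(m);print(cv2.boundingRect(c),cv2.contourArea(c))
e=axis(c);print(e);P=onz("wrist",e,.038,po);print(P,P.mean(0),np.linalg.norm(P[0]-P[1]))
d=P[0]-P[1];d*=np.sign(-d[0]);yaw=np.degrees(np.arctan2(d[1],d[0]));print("yaw",yaw)
p=P.mean(0);p[2]=.019;plan(p,yaw)
E
```

```text
(312, 91, 25, 237) 5139.0
(array([324.,  91.], dtype=float32), array([324., 327.], dtype=float32))
[[ 0.51979649 -0.16152074  0.038     ]
 [ 0.72285732 -0.23055536  0.038     ]] [ 0.6213269  -0.19603805  0.038     ] 0.21447488544836857
yaw 161.22350095822733
t 3.45 pos [ 0.6201 -0.1999  0.2014] yaw 161.08 z-axis [ 0. -0. -1.] F [-0.09 -0.22 -0.61] op 0.499
shift [3.00e-03 6.70e-02 3.04e+00] az -0.024
```

View pics/w2.png

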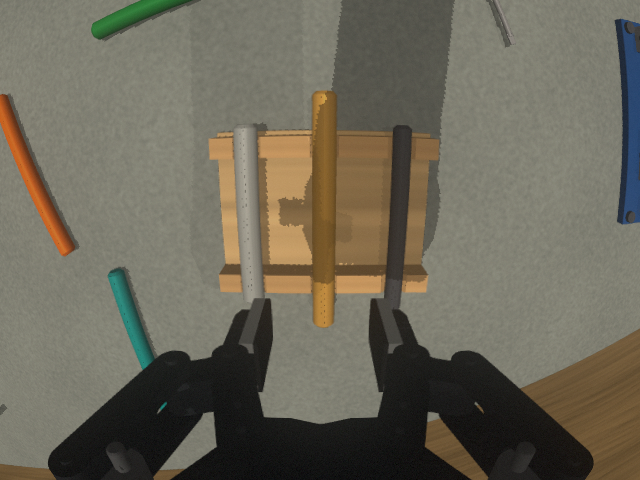

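The brass bar runs straight up the view at column 324, rows 91–327. The fingers sit at columns 270 and 370, centred near 320, with no neighbour in their path. I'll grip 10 mm ahead of mid so the fingers clear both vees.

Request:
{"name": "carry_out", "arguments": {
  "targets": [
    [[-0.08, 0.028, 0.5, 0, 0, 0, 0.5], [-0.08, 0.028, 0.5, 0, 0, 0, 0.5], [0, 0, 0.5, 0, 0, 0, 0.5], [0, 0, 0.4, 0, 0, 0, 0.5], [0, 0, 0, 0, 0, 0, 0.5]]
  ]
}}

```text
t: 4.08
position: [0.6293, -0.1997, 0.0858]
tool_rot: [0.165, 0.986, 0.0, -0.001]
ft_force: [0.5, 0.1, 0.4]
opening: 0.499
finger_force: 0.0
```

```bash
python3 - <<'E'
from h import *
im=snap("w3");po=pose("w3");hsv=cv2.cvtColor(im,cv2.COLOR_BGR2HSV)
m=cv2.inRange(hsv,(12,140,90),(30,255,255));c=big(m);print(cv2.boundingRect(c),cv2.contourArea(c))
e=axis(c);print(e)
# bar centreline at image rows, restricted to the part between boards
for y in (120,180,240,280):
    q=np.flatnonzero(m[y,250:400])+250
    if len(q): print(y,q.min(),q.max(),onz("wrist",[[(q.min()+q.max())/2,y]],.038,po)[0])
plan([po[0][0],po[0][1],.019],161.1)
tx=R.from_quat(po[1]).as_matrix()
for y in (120,180,240,280):
    q=np.flatnonzero(m[y,250:400])+250
    if len(q): print("tool y offset mm",1e3*(onz("wrist",[[(q.min()+q.max())/2,y]],.038,po)[0]-po[0])@tx[:,1])
E
```

```text
(300, 56, 41, 351) 12179.0
(array([320.,  56.], dtype=float32), array([320., 406.], dtype=float32))
120 301 338 [ 0.55023324 -0.17218537  0.038     ]
180 301 338 [ 0.57955146 -0.18227976  0.038     ]
240 302 338 [ 0.61053468 -0.19266945  0.038     ]
280 302 337 [ 0.63285838 -0.20065114  0.038     ]
t 4.12 pos [ 0.6301 -0.2     0.0873] yaw 161.03 z-axis [-0.001  0.    -1.   ] F [-0.03 -0.01  0.53] op 0.497
shift [1.300e-02 1.000e-03 1.139e+00] az -0.011
tool y offset mm 0.36882456327985486
tool y offset mm 0.3457028460935038
tool y offset mm 0.5841508301928776
tool y offset mm 0.28702673291718644
```

View pics/w3.png

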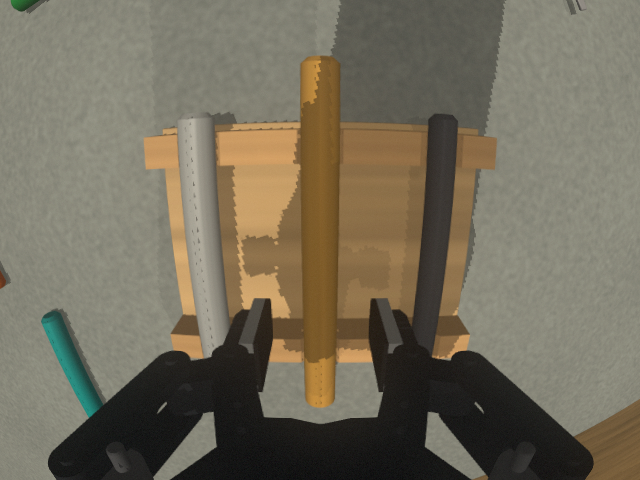

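Centred on the bar (column 320, fingers at 270/370) with clearance to its neighbours. Descending and gripping.

Request:
{"name": "carry_out", "arguments": {
  "targets": [
    [[0, 0.006, 0.5, 0, 0, 0, 0.5], [0, 0, 0.44, 0, 0, 0, 0.5], [0, 0, 0.2, 0, 0, 0, 0.5], [0, 0, 0, 0, 0, 0, 0.5], [0, 0, 0, 0, 0, 0, 0.5]]
  ]
}}

```text
t: 4.75
position: [0.6311, -0.2, 0.0203]
tool_rot: [0.165, 0.986, -0.0, 0.001]
ft_force: [-0.4, -0.1, -0.2]
opening: 0.503
finger_force: 0.0
```

Request:
{"name": "carry_out", "arguments": {
  "targets": [
    [[0, 0, 0, 0, 0, 0, 0.1], [0, 0, 0, 0, 0, 0, 0.0], [0, 0, 0, 0, 0, 0, 0.0], [0, 0, 0, 0, 0, 0, 0.0], [0, 0, 0, 0, 0, 0, 0.0]]
  ]
}}

```text
t: 5.38
position: [0.6307, -0.2005, 0.02]
tool_rot: [0.165, 0.986, -0.0, 0.001]
ft_force: [-2.7, -1.9, 6.4]
opening: 0.214
finger_force: 58.3
```

Request:
{"name": "carry_out", "arguments": {
  "targets": [
    [[0, 0, -0.2, 0, 0, 0, 0], [0, 0, -0.5, 0, 0, 0, 0], [0, 0, -0.7, 0, 0, 0, 0], [0, 0, -0.6, 0, 0, 0, 0], [0, 0, 0, 0, 0, 0, 0]]
  ]
}}

```text
t: 6.0
position: [0.6316, -0.2, 0.1423]
tool_rot: [0.165, 0.986, -0.0, 0.002]
ft_force: [1.0, -0.7, -5.7]
opening: 0.216
finger_force: 59.2
```

```bash
python3 - <<'E'
from h import *
im=snap("w4");po=pose("w4");hsv=cv2.cvtColor(im,cv2.COLOR_BGR2HSV)
m=cv2.inRange(hsv,(12,140,90),(30,255,255));c=big(m);e=axis(c);print(cv2.boundingRect(c),e)
P=onz("wrist",e,po[0][2]+.019,po);Rm=R.from_quat(po[1]);print("bar in tool mm",1e3*Rm.inv().apply(P-po[0]))
u=np.array([np.cos(np.radians(-12.5)),np.sin(np.radians(-12.5))]);o=np.array([.6189,.2165])
p=o-.048*u;plan([*p,.11],167.5)
E
```

```text
(290, 17, 62, 407) (array([320.5,  17. ], dtype=float32), array([320.5, 423. ], dtype=float32))
bar in tool mm [[118.58579258   0.82316795 -19.55725547]
 [-47.73819479   0.78695563 -18.77537956]]
t 6.05 pos [ 0.6306 -0.1996  0.14  ] yaw 161.02 z-axis [ 0.002 -0.    -1.   ] F [-0.26 -0.38 -5.93] op 0.214
shift [3.236 6.404 0.497] az -1.079
```

Request:
{"name": "carry_out", "arguments": {
  "targets": [
    [[0.36, 0.71, 0, 0, 0, 0, 0], [0.36, 0.71, 0, 0, 0, 0, 0], [0.36, 0.71, 0, 0, 0, 0, 0], [0.36, 0.71, 0, 0, 0, 0, 0], [0.36, 0.71, 0, 0, 0, 0, 0]]
  ]
}}

```text
t: 6.68
position: [0.5962, 0.0384, 0.1374]
tool_rot: [0.165, 0.986, -0.0, -0.001]
ft_force: [0.3, 0.4, -5.3]
opening: 0.215
finger_force: 59.3
```

Request:
{"name": "carry_out", "arguments": {
  "targets": [
    [[0.36, 0.71, 0, 0, 0, 0, 0], [0.36, 0.71, 0, 0, 0, 0, 0], [0.36, 0.71, 0, 0, 0, 0, 0], [0.36, 0.71, 0, 0, 0, 0, 0], [0, 0, 0, 0, 0, -0.54, 0]]
  ]
}}

```text
t: 7.3
position: [0.5689, 0.2307, 0.137]
tool_rot: [0.133, 0.991, 0.0, -0.002]
ft_force: [-0.5, -1.2, -6.2]
opening: 0.216
finger_force: 59.5
```

Request:
{"name": "carry_out", "arguments": {
  "targets": [
    [[0, 0, 0, 0, 0, -0.54, 0], [0, 0, 0, 0, 0, 0, 0], [0, 0, 0, 0, 0, 0, 0]]
  ]
}}

```text
t: 7.68
position: [0.5709, 0.2258, 0.1381]
tool_rot: [0.11, 0.994, -0.0, -0.001]
ft_force: [0.6, 0.1, -5.0]
opening: 0.211
finger_force: 59.5
```

```bash
python3 - <<'E'
from h import *
im=snap("w5")
u=np.array([np.cos(np.radians(-12.5)),np.sin(np.radians(-12.5))]);o=np.array([.6189,.2165])
p=o-.048*u;plan([*p,.027],167.5)
E
```

```text
t 7.72 pos [0.571  0.2259 0.1384] yaw 167.42 z-axis [-0.001 -0.    -1.   ] F [-0.12  0.46 -5.13] op 0.214
shift [-0.014  0.021  1.856] az -0.014
```

View pics/w5.png

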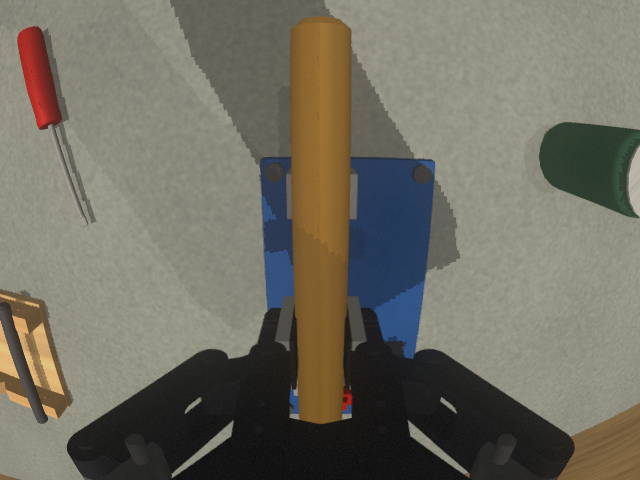

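The bar hangs over the vee line: near-vee edges at columns 287/357 straddle the bar (centre 321). I'll descend to just above the vees and check again.

Request:
{"name": "carry_out", "arguments": {
  "targets": [
    [[-0.014, 0.021, 0.5, 0, 0, 0, 0], [0, 0, 0.5, 0, 0, 0, 0], [0, 0, 0.4, 0, 0, 0, 0], [0, 0, 0.22, 0, 0, 0, 0], [0, 0, 0, 0, 0, 0, 0]]
  ]
}}

```text
t: 8.35
position: [0.5721, 0.227, 0.0411]
tool_rot: [0.109, 0.994, -0.0, -0.001]
ft_force: [-0.5, -0.5, -4.9]
opening: 0.214
finger_force: 59.5
```

```bash
python3 - <<'E'
from h import *
im=snap("w6");po=pose("w6");hsv=cv2.cvtColor(im,cv2.COLOR_BGR2HSV);plan(None,0)
m=cv2.inRange(hsv,(12,140,60),(30,255,255));bl=cv2.inRange(hsv,(100,90,20),(130,255,255))
Rm=R.from_quat(po[1])
for y in range(150,300,6):
    b=np.flatnonzero(m[y,240:400])+240;q=np.flatnonzero(bl[y]);
    if len(b)==0 or len(q)==0: continue
    l=q[q<b.min()];g=q[q>b.max()]
    if len(l) and len(g):
        W=onz("wrist",[[l.max()+.5,y],[g.min()-.5,y]],.044,po);w=1e3*Rm.inv().apply(W-po[0]);
        B=1e3*Rm.inv().apply(onz("wrist",[[(b.min()+b.max())/2,y]],po[0][2]+.0185,po)-po[0])
        print(y,l.max(),b.min(),b.max(),g.min(),"x %.1f edges y %.1f %.1f mid %.1f | bar %.1f"%(w[0,0],w[0,1],w[1,1],w[:,1].mean(),B[0,1]))
cv2.imwrite("pics/w6c.png",cv2.resize(im[100:430,190:450],None,fx=1.8,fy=1.8))
E
```

```text
t 8.40 pos [0.5726 0.2272 0.042 ] yaw 167.47 z-axis [ 0. -0. -1.] F [ 1.16 -1.18 -4.92] op 0.216
180 290 292 349 351 x 60.9 edges y -10.4 12.4 mid 1.0 | bar 0.9
186 290 292 349 350 x 58.5 edges y -10.5 12.0 mid 0.8 | bar 0.9
192 270 292 349 368 x 56.3 edges y -18.2 19.0 mid 0.4 | bar 0.9
198 266 292 348 372 x 53.9 edges y -19.9 20.6 mid 0.4 | bar 0.8
204 231 292 349 376 x 51.7 edges y -33.9 22.3 mid -5.8 | bar 0.9
210 259 293 348 379 x 49.2 edges y -22.8 23.6 mid 0.4 | bar 0.9
216 259 293 348 378 x 46.8 edges y -22.9 23.3 mid 0.2 | bar 0.9
222 260 293 348 378 x 44.3 edges y -22.7 23.4 mid 0.4 | bar 0.9
228 260 293 348 378 x 41.8 edges y -22.8 23.5 mid 0.4 | bar 0.9
234 260 293 348 377 x 39.4 edges y -22.9 23.2 mid 0.1 | bar 0.9
240 260 293 347 377 x 36.8 edges y -23.0 23.3 mid 0.1 | bar 0.8
246 261 293 347 377 x 34.3 edges y -22.7 23.4 mid 0.3 | bar 0.8
252 261 293 347 376 x 31.7 edges y -22.9 23.2 mid 0.1 | bar 0.8
258 261 294 347 376 x 29.1 edges y -23.0 23.3 mid 0.1 | bar 0.9
264 261 294 347 376 x 26.5 edges y -23.2 23.4 mid 0.1 | bar 0.9
270 262 294 346 375 x 23.8 edges y -22.9 23.2 mid 0.1 | bar 0.8
276 262 294 347 375 x 21.1 edges y -23.1 23.3 mid 0.1 | bar 0.9
282 292 294 346 348 x 18.5 edges y -10.7 12.1 mid 0.7 | bar 0.8
288 292 295 346 348 x 15.7 edges y -10.7 12.2 mid 0.7 | bar 0.9
294 292 295 345 348 x 12.9 edges y -10.8 12.3 mid 0.7 | bar 0.8
```

View pics/w6c.png

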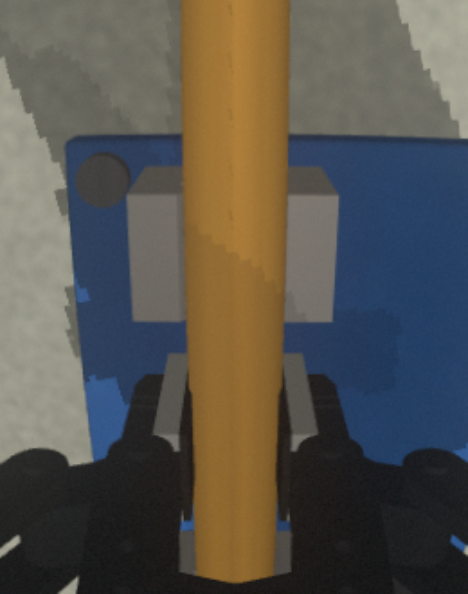

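The bar centre is 0.6 mm off the vee's centre, with TCP at jig x ≈ -48 mm and near-vee top edges at crop (132–185) and (285–335). I'll nudge it and lower it into the vees.

Request:
{"name": "carry_out", "arguments": {
  "targets": [
    [[0, -0.01, 0.08, 0, 0, 0, 0], [0, 0, 0.06, 0, 0, 0, 0], [0, 0, 0.03, 0, 0, 0, 0], [0, 0, 0, 0, 0, 0, 0], [0, 0, 0, 0, 0, 0, 0]]
  ]
}}

```text
t: 9.02
position: [0.5723, 0.2266, 0.0316]
tool_rot: [0.109, 0.994, 0.0, 0.0]
ft_force: [0.5, -0.0, -5.1]
opening: 0.212
finger_force: 59.5
```

```bash
python3 - <<'E'
from h import *
plan(None,0)
im=cv2.imread("pics/top.png")
def jx(p): return (p[:,:2]-[.6189,.2165])@[.9763,-.2164]*1e3
for cx,cy in((249,72),(252,95),(252,110),(252,122),(252,132),(252,140)):
    uv=[[165+cx/4,135+cy/4]];print(cx,cy,[ (z,round(jx(onz("top",uv,z))[0],1)) for z in(.072,.061,.053,.046,.044)])
a=cv2.resize(im[145:195,205:255],None,fx=8,fy=8,interpolation=2);b=cv2.resize(cv2.imread("pics/w1.png")[290:370,285:355],None,fx=5,fy=5,interpolation=2)
cv2.imwrite("pics/stop.png",np.hstack([a,b[:400]]))
E
```

```text
t 9.03 pos [0.5723 0.2266 0.0316] yaw 167.49 z-axis [ 0. -0. -1.] F [ 0.46 -0.02 -5.09] op 0.212
249 72 [(0.072, np.float64(120.4)), (0.061, np.float64(122.8)), (0.053, np.float64(124.5)), (0.046, np.float64(126.1)), (0.044, np.float64(126.5))]
252 95 [(0.072, np.float64(107.2)), (0.061, np.float64(109.5)), (0.053, np.float64(111.2)), (0.046, np.float64(112.6)), (0.044, np.float64(113.1))]
252 110 [(0.072, np.float64(98.3)), (0.061, np.float64(100.6)), (0.053, np.float64(102.2)), (0.046, np.float64(103.6)), (0.044, np.float64(104.0))]
252 122 [(0.072, np.float64(91.3)), (0.061, np.float64(93.5)), (0.053, np.float64(95.1)), (0.046, np.float64(96.4)), (0.044, np.float64(96.8))]
252 132 [(0.072, np.float64(85.4)), (0.061, np.float64(87.5)), (0.053, np.float64(89.1)), (0.046, np.float64(90.5)), (0.044, np.float64(90.8))]
252 140 [(0.072, np.float64(80.7)), (0.061, np.float64(82.8)), (0.053, np.float64(84.3)), (0.046, np.float64(85.7)), (0.044, np.float64(86.0))]
```

View pics/stop.png

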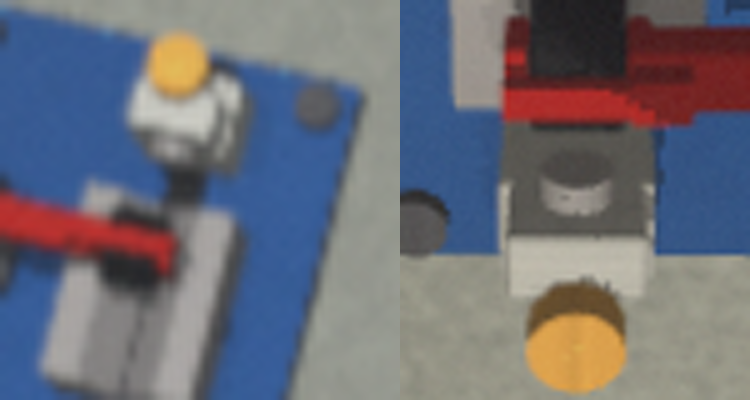

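In the wrist crop (right), the button's dark face ellipse is at (575,168), which is w1 pixel (320,323.6). In the top crop its face is near (180,152). Now I seat the bar.

Request:
{"name": "carry_out", "arguments": {
  "targets": [
    [[0, 0, 0.03, 0, 0, 0, 0], [0, 0, 0.0, 0, 0, 0, 0], [0, 0, 0.02, 0, 0, 0, 0], [0, 0, 0, 0, 0, 0, 0], [0, 0, 0, 0, 0, 0, 0]]
  ]
}}

```text
t: 9.65
position: [0.5723, 0.2265, 0.0285]
tool_rot: [0.109, 0.994, -0.0, 0.0]
ft_force: [0.3, 0.1, -5.4]
opening: 0.212
finger_force: 59.7
```

```bash
python3 - <<'E'
from h import *
plan(None,0);print(r.sense()["moment"])
p=onz("wrist",[[320,323.6]],.046,pose("w1"));print((p[:,:2]-[.6189,.2165])@[.9763,-.2164]*1e3)
E
```

```text
t 9.65 pos [0.5723 0.2265 0.0285] yaw 167.49 z-axis [ 0. -0. -1.] F [ 0.32  0.08 -5.43] op 0.212
[ 0.00471386 -0.08720751  0.02920964]
[96.62337193]
```

Request:
{"name": "carry_out", "arguments": {
  "targets": [
    [[0, 0, 0.01, 0, 0, 0, 0], [0, 0, 0, 0, 0, 0, 0], [0, 0, 0, 0, 0, 0, 0]]
  ]
}}

```text
t: 10.02
position: [0.5724, 0.2263, 0.0281]
tool_rot: [0.109, 0.994, -0.0, 0.0]
ft_force: [-2.5, -3.2, 2.4]
opening: 0.214
finger_force: 60.3
```

Request:
{"name": "carry_out", "arguments": {
  "targets": [
    [[0, 0, 0.01, 0, 0, 0, 0], [0, 0, 0, 0, 0, 0, 0], [0, 0, 0, 0, 0, 0, 0]]
  ]
}}

```text
t: 10.4
position: [0.5725, 0.2262, 0.0279]
tool_rot: [0.109, 0.994, -0.0, 0.0]
ft_force: [-4.9, -5.6, 10.7]
opening: 0.212
finger_force: 61.4
```

Request:
{"name": "carry_out", "arguments": {
  "targets": [
    [[0, -0.006, -0.008, 0, 0, 0, 0], [0, 0, 0, 0, 0, 0, 0], [0, 0, 0, 0, 0, 0, 0.35], [0, 0, 0, 0, 0, 0, 0.35], [0, 0, 0, 0, 0, 0, 0.35]]
  ]
}}

```text
t: 11.02
position: [0.5722, 0.2264, 0.0278]
tool_rot: [0.109, 0.994, 0.0, 0.0]
ft_force: [0.2, 0.2, 0.1]
opening: 0.348
finger_force: 0.0
```

```bash
python3 -c "
from h import *
plan(None,0);print(r.sense()['moment'])"
```

```text
t 11.03 pos [0.5722 0.2264 0.0278] yaw 167.51 z-axis [ 0.  0. -1.] F [0.16 0.19 0.08] op 0.348
[ 0.00518602 -0.02377418 -0.02474583]
```

Request:
{"name": "carry_out", "arguments": {
  "targets": [
    [[0, 0, 0, 0, 0, 0, 0], [0, 0, 0, 0, 0, 0, 0], [0, 0, 0, 0, 0, 0, 0], [0, 0, 0, 0, 0, 0, 0], [0, 0, 0, 0, 0, 0, 0]]
  ]
}}

```text
t: 11.65
position: [0.5721, 0.2262, 0.0279]
tool_rot: [0.109, 0.994, -0.0, -0.0]
ft_force: [-2.5, -1.0, 5.6]
opening: 0.214
finger_force: 58.4
```

```bash
python3 -c "
from h import *
plan(None,0);print(r.sense()['moment'])"
```

```text
t 11.65 pos [0.5721 0.2262 0.0279] yaw 167.49 z-axis [-0. -0. -1.] F [-2.45 -1.02  5.59] op 0.214
[-0.22421057  0.43305678 -0.00078883]
```

Request:
{"name": "carry_out", "arguments": {
  "targets": [
    [[-0.02, 0, -0.004, 0, 0, 0, 0], [-0.04, 0, 0, 0, 0, 0, 0], [-0.04, 0, 0, 0, 0, 0, 0], [0, 0, 0, 0, 0, 0, 0]]
  ]
}}

```text
t: 12.15
position: [0.5779, 0.2249, 0.0279]
tool_rot: [0.109, 0.994, -0.0, -0.0]
ft_force: [-2.7, -1.2, 4.2]
opening: 0.214
finger_force: 58.5
```

Request:
{"name": "carry_out", "arguments": {
  "targets": [
    [[-0.025, 0, 0, 0, 0, 0, 0], [-0.025, 0, 0, 0, 0, 0, 0], [0, 0, 0, 0, 0, 0, 0]]
  ]
}}

```text
t: 12.52
position: [0.5808, 0.2243, 0.0279]
tool_rot: [0.109, 0.994, -0.0, -0.0]
ft_force: [-3.6, 0.3, 3.4]
opening: 0.21
finger_force: 58.5
```

Request:
{"name": "carry_out", "arguments": {
  "targets": [
    [[-0.02, 0, 0, 0, 0, 0, 0], [-0.02, 0, 0, 0, 0, 0, 0], [0, 0, 0, 0, 0, 0, 0]]
  ]
}}

```text
t: 12.9
position: [0.5833, 0.2237, 0.0279]
tool_rot: [0.109, 0.994, -0.0, 0.0]
ft_force: [-3.9, 0.1, 3.1]
opening: 0.213
finger_force: 58.5
```

Request:
{"name": "carry_out", "arguments": {
  "targets": [
    [[-0.02, 0, 0, 0, 0, 0, 0], [-0.015, 0, 0, 0, 0, 0, 0], [0, 0, 0, 0, 0, 0, 0]]
  ]
}}

```text
t: 13.28
position: [0.5841, 0.2235, 0.0279]
tool_rot: [0.109, 0.994, -0.0, -0.001]
ft_force: [-12.5, 0.1, 8.9]
opening: 0.211
finger_force: 59.0
```

Request:
{"name": "carry_out", "arguments": {
  "targets": [
    [[-0.02, 0, 0, 0, 0, 0, 0], [-0.015, 0, 0, 0, 0, 0, 0], [0, 0, 0, 0, 0, 0, 0]]
  ]
}}

```text
t: 13.65
position: [0.5855, 0.2232, 0.0278]
tool_rot: [0.109, 0.994, -0.0, -0.002]
ft_force: [-17.7, -0.6, 13.9]
opening: 0.214
finger_force: 59.6
```

Request:
{"name": "carry_out", "arguments": {
  "targets": [
    [[-0.02, 0, 0, 0, 0, 0, 0], [-0.015, 0, 0, 0, 0, 0, 0], [0, 0, 0, 0, 0, 0, 0]]
  ]
}}

```text
t: 14.02
position: [0.5879, 0.2226, 0.0278]
tool_rot: [0.109, 0.994, -0.0, -0.002]
ft_force: [-14.6, -0.3, 11.8]
opening: 0.212
finger_force: 59.4
```

Request:
{"name": "carry_out", "arguments": {
  "targets": [
    [[-0.02, 0, 0, 0, 0, 0, 0], [-0.015, 0, 0, 0, 0, 0, 0], [0, 0, 0, 0, 0, 0, 0]]
  ]
}}

```text
t: 14.4
position: [0.5903, 0.2221, 0.0279]
tool_rot: [0.109, 0.994, -0.0, -0.001]
ft_force: [-13.6, -0.2, 9.3]
opening: 0.209
finger_force: 59.2
```

Request:
{"name": "carry_out", "arguments": {
  "targets": [
    [[-0.025, 0, -0.003, 0, 0, 0, 0], [-0.025, 0, 0, 0, 0, 0, 0], [-0.025, 0, 0, 0, 0, 0, 0], [-0.025, 0, 0, 0, 0, 0, 0], [0, 0, 0, 0, 0, 0, 0]]
  ]
}}

```text
t: 15.02
position: [0.5969, 0.2206, 0.028]
tool_rot: [0.109, 0.994, -0.0, -0.0]
ft_force: [-6.4, -0.2, 3.9]
opening: 0.21
finger_force: 58.5
```

Request:
{"name": "carry_out", "arguments": {
  "targets": [
    [[-0.025, 0, 0, 0, 0, 0, 0], [-0.025, 0, 0, 0, 0, 0, 0], [-0.025, 0, 0, 0, 0, 0, 0], [-0.025, 0, 0, 0, 0, 0, 0], [0, 0, 0, 0, 0, 0, 0]]
  ]
}}

```text
t: 15.65
position: [0.6027, 0.2193, 0.0279]
tool_rot: [0.109, 0.994, -0.0, -0.001]
ft_force: [-6.4, 0.4, 2.7]
opening: 0.21
finger_force: 58.5
```

Request:
{"name": "carry_out", "arguments": {
  "targets": [
    [[-0.025, 0, 0, 0, 0, 0, 0], [-0.025, 0, 0, 0, 0, 0, 0], [-0.025, 0, 0, 0, 0, 0, 0], [0, 0, 0, 0, 0, 0, 0], [0, 0, 0, 0, 0, 0, 0]]
  ]
}}

```text
t: 16.27
position: [0.6071, 0.2183, 0.028]
tool_rot: [0.109, 0.994, -0.0, -0.0]
ft_force: [-6.3, -0.9, 2.4]
opening: 0.21
finger_force: 58.6
```

```bash
python3 -c "
from h import *
plan(None,0);s=r.sense();p=s['position'];print(s['moment'],'travel',(p[0]-.5721)*.9763-(p[1]-.2262)*.2164)"
```

```text
t 16.27 pos [0.6071 0.2183 0.028 ] yaw 167.50 z-axis [-0.001 -0.    -1.   ] F [-6.33 -0.89  2.36] op 0.210
[-0.08353223  1.29258554 -0.03672492] travel 0.035927562592277945
```

Request:
{"name": "carry_out", "arguments": {
  "targets": [
    [[-0.015, 0, 0, 0, 0, 0, 0], [-0.015, 0, 0, 0, 0, 0, 0], [-0.015, 0, 0, 0, 0, 0, 0], [-0.015, 0, 0, 0, 0, 0, 0], [0, 0, 0, 0, 0, 0, 0]]
  ]
}}

```text
t: 16.9
position: [0.6106, 0.2176, 0.028]
tool_rot: [0.109, 0.994, -0.0, -0.001]
ft_force: [-8.0, -0.7, 4.1]
opening: 0.211
finger_force: 58.6
```

Request:
{"name": "carry_out", "arguments": {
  "targets": [
    [[-0.01, 0, 0, 0, 0, 0, 0], [-0.01, 0, 0, 0, 0, 0, 0], [0, 0, 0, 0, 0, 0, 0]]
  ]
}}

```text
t: 17.27
position: [0.6117, 0.2173, 0.028]
tool_rot: [0.109, 0.994, -0.0, -0.001]
ft_force: [-8.3, -1.2, 5.0]
opening: 0.214
finger_force: 58.6
```

Request:
{"name": "carry_out", "arguments": {
  "targets": [
    [[-0.01, 0, 0, 0, 0, 0, 0], [-0.01, 0, 0, 0, 0, 0, 0], [0, 0, 0, 0, 0, 0, 0]]
  ]
}}

```text
t: 17.65
position: [0.6129, 0.217, 0.028]
tool_rot: [0.109, 0.994, -0.0, -0.001]
ft_force: [-7.9, -0.3, 5.2]
opening: 0.213
finger_force: 58.6
```

Request:
{"name": "carry_out", "arguments": {
  "targets": [
    [[-0.008, 0, -0.003, 0, 0, 0, 0], [-0.008, 0, 0, 0, 0, 0, 0], [0, 0, 0, 0, 0, 0, 0]]
  ]
}}

```text
t: 18.02
position: [0.6138, 0.2168, 0.028]
tool_rot: [0.109, 0.994, -0.0, -0.001]
ft_force: [-5.8, -0.6, 1.6]
opening: 0.214
finger_force: 58.5
```

Request:
{"name": "carry_out", "arguments": {
  "targets": [
    [[-0.008, 0, 0, 0, 0, 0, 0], [-0.008, 0, 0, 0, 0, 0, 0], [0, 0, 0, 0, 0, 0, 0]]
  ]
}}

```text
t: 18.4
position: [0.6148, 0.2166, 0.028]
tool_rot: [0.109, 0.994, -0.0, -0.001]
ft_force: [-5.5, 0.4, 2.2]
opening: 0.215
finger_force: 58.5
```

Request:
{"name": "carry_out", "arguments": {
  "targets": [
    [[-0.008, 0, 0, 0, 0, 0, 0], [-0.008, 0, 0, 0, 0, 0, 0], [0, 0, 0, 0, 0, 0, 0]]
  ]
}}

```text
t: 18.77
position: [0.6157, 0.2164, 0.028]
tool_rot: [0.109, 0.994, -0.0, -0.001]
ft_force: [-6.6, -0.3, 2.1]
opening: 0.214
finger_force: 58.5
```

Request:
{"name": "carry_out", "arguments": {
  "targets": [
    [[-0.008, 0, 0, 0, 0, 0, 0], [-0.008, 0, 0, 0, 0, 0, 0], [0, 0, 0, 0, 0, 0, 0]]
  ]
}}

```text
t: 19.15
position: [0.6166, 0.2162, 0.028]
tool_rot: [0.109, 0.994, -0.0, -0.001]
ft_force: [-6.7, -0.3, 2.4]
opening: 0.217
finger_force: 58.5
```

Request:
{"name": "carry_out", "arguments": {
  "targets": [
    [[-0.008, 0, 0, 0, 0, 0, 0], [-0.008, 0, 0, 0, 0, 0, 0], [0, 0, 0, 0, 0, 0, 0]]
  ]
}}

```text
t: 19.52
position: [0.6176, 0.216, 0.028]
tool_rot: [0.109, 0.994, -0.0, -0.001]
ft_force: [-6.6, -0.1, 1.0]
opening: 0.213
finger_force: 58.5
```

Request:
{"name": "carry_out", "arguments": {
  "targets": [
    [[-0.008, 0, 0, 0, 0, 0, 0], [-0.006, 0, 0, 0, 0, 0, 0], [0, 0, 0, 0, 0, 0, 0]]
  ]
}}

```text
t: 19.9
position: [0.6184, 0.2158, 0.028]
tool_rot: [0.109, 0.994, -0.0, -0.001]
ft_force: [-6.8, 1.0, 2.0]
opening: 0.211
finger_force: 58.5
```

Request:
{"name": "carry_out", "arguments": {
  "targets": [
    [[-0.007, 0, 0, 0, 0, 0, 0], [-0.006, 0, 0, 0, 0, 0, 0], [0, 0, 0, 0, 0, 0, 0]]
  ]
}}

```text
t: 20.27
position: [0.6191, 0.2156, 0.028]
tool_rot: [0.109, 0.994, -0.0, -0.001]
ft_force: [-5.6, -1.0, 1.5]
opening: 0.213
finger_force: 58.5
```

Request:
{"name": "carry_out", "arguments": {
  "targets": [
    [[-0.006, 0, 0, 0, 0, 0, 0], [-0.006, 0, 0, 0, 0, 0, 0], [0, 0, 0, 0, 0, 0, 0]]
  ]
}}

```text
t: 20.65
position: [0.6198, 0.2154, 0.028]
tool_rot: [0.109, 0.994, -0.0, -0.001]
ft_force: [-6.9, 0.7, 2.8]
opening: 0.213
finger_force: 58.5
```

Request:
{"name": "carry_out", "arguments": {
  "targets": [
    [[-0.006, 0, 0, 0, 0, 0, 0], [-0.006, 0, 0, 0, 0, 0, 0], [0, 0, 0, 0, 0, 0, 0]]
  ]
}}

```text
t: 21.02
position: [0.6205, 0.2153, 0.028]
tool_rot: [0.109, 0.994, -0.0, -0.001]
ft_force: [-6.8, -0.3, 2.3]
opening: 0.218
finger_force: 58.5
```

Request:
{"name": "carry_out", "arguments": {
  "targets": [
    [[-0.006, 0, 0, 0, 0, 0, 0], [-0.006, 0, 0, 0, 0, 0, 0], [0, 0, 0, 0, 0, 0, 0]]
  ]
}}

```text
t: 21.4
position: [0.6212, 0.2152, 0.028]
tool_rot: [0.109, 0.994, -0.0, -0.001]
ft_force: [-6.2, -0.7, 2.6]
opening: 0.213
finger_force: 58.5
```

Front is now at about 95 mm, so I continue in fine steps.

Request:
{"name": "carry_out", "arguments": {
  "targets": [
    [[-0.006, 0, 0, 0, 0, 0, 0], [-0.006, 0, 0, 0, 0, 0, 0], [0, 0, 0, 0, 0, 0, 0]]
  ]
}}

```text
t: 21.78
position: [0.6215, 0.2151, 0.028]
tool_rot: [0.109, 0.994, -0.0, -0.001]
ft_force: [-9.8, -0.8, 4.6]
opening: 0.214
finger_force: 58.6
```

Request:
{"name": "carry_out", "arguments": {
  "targets": [
    [[-0.005, 0, 0, 0, 0, 0, 0], [-0.005, 0, 0, 0, 0, 0, 0], [0, 0, 0, 0, 0, 0, 0]]
  ]
}}

```text
t: 22.15
position: [0.6215, 0.215, 0.0279]
tool_rot: [0.109, 0.994, -0.0, -0.002]
ft_force: [-14.5, -0.8, 8.3]
opening: 0.209
finger_force: 59.0
```

Contact: motion has stopped at x = 0.6215 with force rising from 6.5 to 14.5 N, about 8 N on the stop. I ease the push and release.

Request:
{"name": "carry_out", "arguments": {
  "targets": [
    [[0.018, 0, -0.002, 0, 0, 0, 0], [0, 0, 0, 0, 0, 0, 0], [0, 0, 0, 0, 0, 0, 0]]
  ]
}}

```text
t: 22.52
position: [0.6215, 0.2151, 0.028]
tool_rot: [0.109, 0.994, -0.0, -0.001]
ft_force: [-6.8, 1.0, -1.1]
opening: 0.216
finger_force: 58.6
```

```bash
python3 -c "
from h import *
plan(None,0);print(r.sense()['moment'])"
```

```text
t 22.52 pos [0.6215 0.2151 0.028 ] yaw 167.50 z-axis [-0.001 -0.    -1.   ] F [-6.77  0.97 -1.08] op 0.216
[3.71713706e-02 1.28126497e+00 7.22536941e-04]
```

Request:
{"name": "carry_out", "arguments": {
  "targets": [
    [[0.008, 0, 0, 0, 0, 0, 0], [0, 0, 0, 0, 0, 0, 0], [0, 0, 0, 0, 0, 0, 0.45], [0, 0, 0, 0, 0, 0, 0.45], [0, 0, 0, 0, 0, 0, 0.45]]
  ]
}}

```text
t: 23.15
position: [0.622, 0.2153, 0.0288]
tool_rot: [0.109, 0.994, 0.0, 0.0]
ft_force: [-0.1, -0.2, 0.3]
opening: 0.452
finger_force: 0.0
```

Request:
{"name": "carry_out", "arguments": {
  "targets": [
    [[0, 0, -0.2, 0, 0, 0, 0.45], [0, 0, -0.5, 0, 0, 0, 0.45], [0, 0, -0.8, 0, 0, 0, 0.45], [0, 0, -0.8, 0, 0, 0, 0.45], [0, 0, -0.7, 0, 0, 0, 0.45]]
  ]
}}

```text
t: 23.78
position: [0.6218, 0.2152, 0.2115]
tool_rot: [0.109, 0.994, 0.0, 0.001]
ft_force: [0.2, -0.6, -0.4]
opening: 0.449
finger_force: 0.0
```

Request:
{"name": "carry_out", "arguments": {
  "targets": [
    [[0.6, 0, -0.2, 0, 0, 0, 0.45], [0.6, 0, 0, 0, 0, 0, 0.45], [0, 0, 0, 0, 0, 0, 0.45], [0, 0, 0, 0, 0, 0, 0.45]]
  ]
}}

```text
t: 24.28
position: [0.5518, 0.2307, 0.2213]
tool_rot: [0.109, 0.994, 0.0, 0.001]
ft_force: [0.2, -0.9, -0.3]
opening: 0.448
finger_force: 0.0
```

```bash
python3 - <<'E'
from h import *
im=snap("w7");t=r.get_image("top");plan(None,0)
a=cv2.resize(im[100:400,220:440],None,fx=2,fy=2);b=cv2.resize(t[135:260,165:265],None,fx=4.8,fy=4.8,interpolation=2)[:600,:350]
cv2.imwrite("pics/final.png",np.hstack([a,b]))
o=cv2.imread("pics/top.png")
for n,i in(("before",o),("after",t)):
    h=cv2.cvtColor(i[140:175,200:250],cv2.COLOR_BGR2HSV);m=cv2.inRange(h,(12,140,100),(30,255,255));m[22:]=0;M=cv2.moments(m);print(n,M["m10"]/M["m00"],M["m01"]/M["m00"],M["m00"]/255)
E
```

```text
t 24.38 pos [0.552  0.2304 0.2207] yaw 167.44 z-axis [ 0. -0. -1.] F [ 0.05  0.02 -0.06] op 0.451
before 26.714285714285715 12.857142857142858 35.0
after 26.805555555555557 12.88888888888889 36.0
```

View pics/final.png

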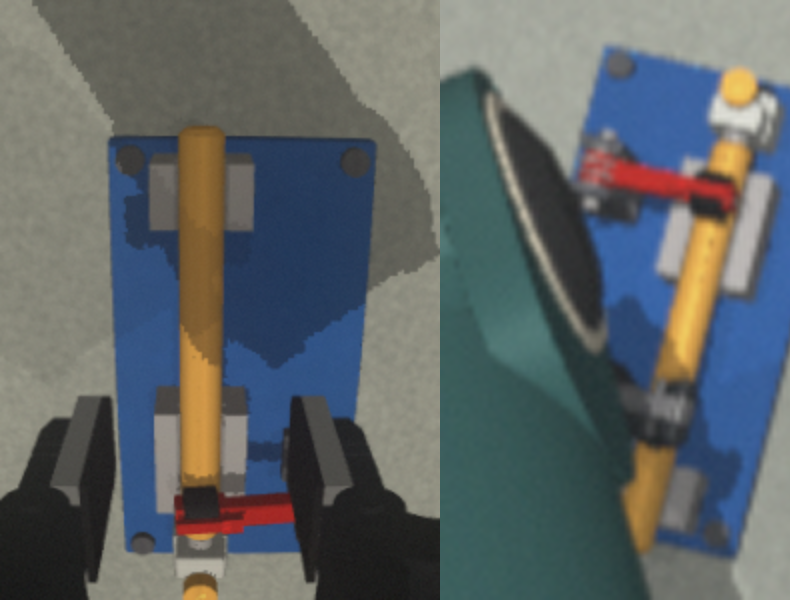

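The wrist view (left) shows the bar in both vees, at (200,190) and (200,440), with the roller on it at (200,500). The top view (right) shows its end against the stop button at (735,135). The stop's screw has moved under 0.1 px, so the stop hasn't shifted. Handing in.

```bash
python3 -c "
from bench import r
print(r.close_job())"
```

```text
the job is handed in; nothing more can be done
None
```

The brass bar is lying in both vees under the roller with its end against the stop (felt at about 8 N); the stop showed no visible shift, and the job was handed in at about 24 s with the gripper clear, no verdict returned.

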